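Nudge the askew slide case down over the lugs of the case below

TASK

The upper of the two stacked slide cases was put down askew and is perched on top of the lid lugs of the lower one. Finish the stacking: nudge it square until the recesses in its base drop over all four lugs and it sits flush and level on the lid below. The cases are full of glass, so leave the lower one where it stands, and leave the petri dish, the pen and the dropper bottle near by alone.

Things in the scene. Friction and masses are not known exactly. Their poses are not given: they have to be found in the camera images.
- lower_case: Lower slide case on the worktop: grey plastic lidded box full of glass, about 2.2 kg. 112 mm (x) by 150 mm (y), 72 mm high to the lid's top. Widest at the lid rim (top 16 mm) and base rim (lowest 14 mm); the wall between lies 3.5 mm back. Front, with two black clasps and a paper label, faces its -x, roughly to the robot. Origin: centre of underside, z up.
- lower_top (a point): Centre of the lower case's lid top, 72 mm above its origin, same axes. Four lugs with sloping sides stand on the lid at x = +-32, y = +-48 mm: 8 mm high, 24 x 34 mm (x by y) at the foot, 19 x 29 mm at the top.
- upper_case: Upper slide case, same make and footprint (112 x 150 mm, rims alike), 58 mm high to its lid's top plus 8 mm lugs of its own; 0.4 to 0.8 kg, too wide to grasp, slides on the lugs with plain plastic friction. Origin: centre of underside, axes and front as the lower case. At the start it is 80 mm up on the lugs, 18 to 28 mm to the lower case's -x, 12 to 26 mm to its +y, turned up to 0.13 rad.
- upper_base (a point): Centre of the upper case's underside (same point and axes as its body). Four recesses there, 29 x 39 mm (x by y), 10 mm deep, at x = +-32, y = +-48 mm, drop over the lower lugs: they begin to when about 4 mm off, and have 2.5 mm play each way once seated. Seated, this point lies on lower_top, with the same yaw.
- petri_dish: Petri dish, 59 mm across, 13 mm high, lying to the right of the cases; origin: centre of the underside. Leave alone.
- felt_pen: Felt pen, 134 x 14 x 12 mm, lying along its x axis to the right of the petri dish; origin: centre of the underside. Leave alone.
- dropper_bottle: Brown dropper bottle, 36 mm across, 100 mm high, standing behind the cases; origin: centre of the underside. Leave alone.

How it is judged:
By the outcome, as a careful person would: the job done as asked, in the order asked, and still so for the second after the job is handed in, with the robot touching nothing.
It also fails if it takes over 48 s, if anything falls off the work surface, if the arm or the gripper's body presses on something with over 40 N, if the wrist force passes 120 N, or if a joint passes its speed limit or range.

ROBOT

A 6-joint arm with a two-finger parallel gripper is mounted at the origin on a cart in front of the work surface, level with it; the furniture and walls round the work are solid. World frame = base frame: x ahead of the robot, y to its left, z up, the work surface at z = 0. Lengths are in mm, angles in rad, forces in N, time in s.
With the tool pointing down it reaches from about 400 to 925 mm from the base axis. Payload 12.5 kg.
Tool frame: the origin (TCP) lies on the mounting face of the last link; the fingertips stand 190 mm ahead of it and the grasp point (between the pads) lies 171 mm ahead of it; z points along the fingers, y is the line along which they close (so a half turn about z gives the same grasp; the last joint's range is limited). The gripper opens to 95 mm and grips with 3 to 60 N. Pads are 20 mm wide; open, the fingers measure 119 mm over their backs; the gripper's body (75 mm by 180 mm) begins 59 mm behind the grasp point.
Start: joints at [-1.36, 0.491, 1.559, -0, 1.092, -0.106], TCP at [194.724, -593.892, 404.761] pointing down, gripper open.
Joint ranges: [-3.1, 3.1], [-0.84, 2.19], [0.05, 2.79], [-1.13, 4.28], [0.06, 2.93], [-2.69, 2.69]. Speed limits (rad/s): [2.22, 2.22, 2.79, 3.14, 3.14, 3.14].

INTERFACE

Orientations are given as [roll, pitch, yaw] about the fixed x, y, z axes, in that order (R = Rz(yaw) Ry(pitch) Rx(roll)).
In Python, from cell import env gives the robot as it stands.
- The arm moves only by the tool carry_out, never from a script. Its argument "series" is a list of rows, each a list of 5 numbers: the shift along the tool's x, y, z in m, then the turn about the tool's z in degrees, then the opening, from 0 (shut) to 1 (fully open). A call has 1 to 20 rows; each row is the pose to reach, as a shift and turn from the pose commanded when the call began, along the tool's axes at that moment; what a row does not reach only later rows make up. A row lasts 1/8 s, in which the tool goes at most 62.5 mm and 10.7 degrees, less where a joint would pass 70% of its speed; a pose out of reach is approached as far as the arm can. A call with a gripper value outside its range is refused whole. The fingers move at their own pace and stop on an object; the grip force is fixed at half the most. Time passes only in rows, so rows that repeat a pose let the fingers close. It gives the time, the measured TCP pose, the force, the opening and the grip force at its end, in the units of the state.
- env.state(): the state, without advancing time (a new reading comes with each control period).
- env.read_camera(name): name is "scene" or "top" or "wrist"; returns (picture, depth): 400x640x3 uint8, red, green, blue; 400x640 float32, mm along the optical axis (not along the pixel's ray), 0 where there is no reading.
- env.get_calibration(name): a dict with "intrinsics" (3x3 intrinsics, pixels), "cam_to_world" (4x4, takes a point from camera to world coordinates); the wrist camera has in their place "T_tool_cam" (4x4, takes a point from camera to tool coordinates, whose origin is the TCP and whose axes are the flange's). Camera axes: x right, y up, looking along -z (the intrinsics and any distortion apply to the point x, -y, -z); pixel columns grow to the right and rows downward; lengths in mm; the calibration is good to about 2 mm. A picture is of the moment at which its call begins: read the wrist's pose just before it. get_calibration takes no time and is no camera call.
- env.job_done(): hands the job in; it is judged then, once.
The state is a dict: "t": time; "joints": joint angles; "qvel": joint speeds; "tau": joint torques, N m; "eef_pos": TCP position; "tcp_rot": TCP orientation; "ft_force": force on the tool from outside, world axes, zero at the start; "moment": the same for the moment, N m; "opening": opening from 0.0 (shut) to 1.0 (fully open); "grip_force": force on a finger pad.
Only numpy, scipy, OpenCV 4.12 (cv2) and the standard library are available. Lean on these libraries where they do the work, as an engineer would, in place of code of your own. Each camera call takes 0.05 s, during which the arm holds its last target. There are 200 camera calls.

## Working session

There is one attempt and no reset: what is moved stays moved. The work goes in short steps, Python scripts to look and compute and a tool call to move; the robot and the scene stay as the last step left them, time stands still between calls to the robot, and variables do not carry over. Pictures are saved under pics/ and viewed, at most 10 in all, crops included, and the job is handed in when it is done.

Besides the shell and the picture viewer there is one more tool, called after "Request:" as name([rows], argument=value, ...), one row to a line, values as JSON. carry_out: Moves the arm, as the interface text tells. Its arguments: {"type":"object","properties":{"series":{"type":"array","items":{"type":"array","items":{"type":"number"}}}},"required":["series"]}

```bash
ls; mkdir -p pics; python3 - <<'E'
from cell import env
import cv2,numpy as np
s=env.state();print(s['t'],s['eef_pos'],s['tcp_rot'],s['ft_force'])
for n in ['scene','top']:
    p,d=env.read_camera(n);c=env.get_calibration(n)
    print(n,c)
    cv2.imwrite(f'pics/{n}0.png',p[:,:,::-1]);np.savez(f'{n}0.npz',p=p,d=d)
print(env.get_calibration('wrist'))
E
```

```text
pics
0.0 [ 194.71406527 -593.86222237  404.143973  ] [-3.14044451e+00 -1.34179403e-04  3.16779170e-01] [ 0.7723853  -0.21918003  0.48779174]
scene {'intrinsics': array([[364.07334858,   0.        , 320.75494873],
       [  0.        , 364.07334858, 199.44966496],
       [  0.        ,   0.        ,   1.        ]]), 'cam_to_world': array([[-8.73271390e-01, -4.23395220e-01,  2.41109035e-01,
         7.68791128e+02],
       [ 4.87175663e-01, -7.51097034e-01,  4.45548110e-01,
         5.14444620e+02],
       [-7.54665892e-03,  5.06546872e-01,  8.62179398e-01,
         8.20671687e+02],
       [ 0.00000000e+00,  0.00000000e+00,  0.00000000e+00,
         1.00000000e+00]])}
top {'intrinsics': array([[386.77091014,   0.        , 323.83047223],
       [  0.        , 386.77091014, 195.07925108],
       [  0.        ,   0.        ,   1.        ]]), 'cam_to_world': array([[-2.38315464e-03,  9.89421118e-01, -1.45052306e-01,
         4.36746139e+02],
       [-9.99264165e-01, -7.90902622e-03, -3.75309893e-02,
         1.14448357e+02],
       [-3.82811759e-02,  1.44856129e-01,  9.88711916e-01,
         9.41816683e+02],
       [ 0.00000000e+00,  0.00000000e+00,  0.00000000e+00,
         1.00000000e+00]])}
{'intrinsics': array([[313.91232351,   0.        , 312.49796356],
       [  0.        , 313.91232351, 200.20302817],
       [  0.        ,   0.        ,   1.        ]]), 'T_tool_cam': array([[ 1.83200182e-05,  9.66090214e-01,  2.58204760e-01,
         7.23246072e+01],
       [ 9.99998533e-01,  4.24513561e-04, -1.65929702e-03,
        -6.68912531e-01],
       [-1.71264203e-03,  2.58204412e-01, -9.66088789e-01,
         2.02016303e+01],
       [ 0.00000000e+00,  0.00000000e+00,  0.00000000e+00,
         1.00000000e+00]])}
```

View pics/scene0.png

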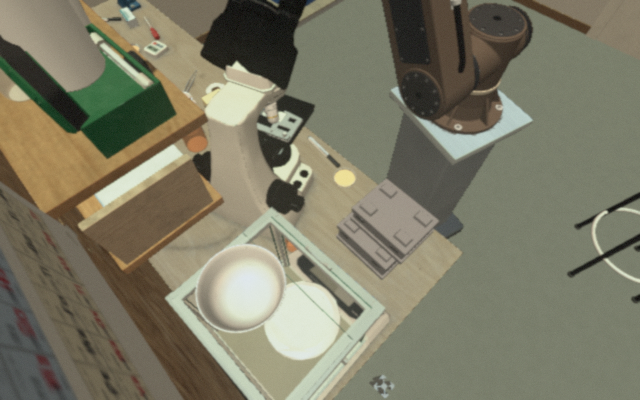

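View pics/top0.png

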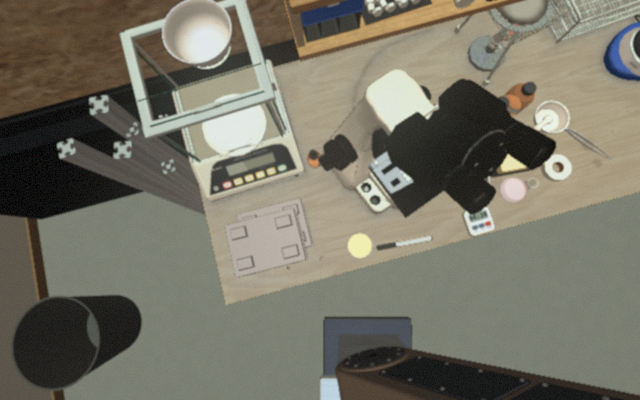

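The scene view shows the stacked cases at about (385,228). In the top view the upper lid is at (268,238), with the lower lid's rim showing to its right and rear. The dish is at (360,245), the pen at (405,242) and the bottle at (330,155).

```bash
cat > h.py <<'E'
import numpy as np,cv2
def cloud(d,K,T):
    v,u=np.mgrid[:d.shape[0],:d.shape[1]]
    P=np.stack([(u-K[0,2])/K[0,0]*d,-(v-K[1,2])/K[1,1]*d,-d],-1)
    W=P@T[:3,:3].T+T[:3,3]; W[d<=0]=np.nan; return W
def rect(W,m):
    pts=W[m][:,:2].astype(np.float32)
    (c,s,a)=cv2.minAreaRect(pts); return np.round(c,1),np.round(s,1),round(a,2),len(pts)
E
python3 - <<'E'
from cell import env
from h import *
for n in ['top','scene']:
    f=np.load(n+'0.npz');c=env.get_calibration(n);W=cloud(f['d'],c['intrinsics'],c['cam_to_world'])
    if n=='top': box=np.s_[190:285,215:325]
    else: box=np.s_[170:285,325:445]
    Z=W[...,2];m=np.zeros(Z.shape,bool);m[box]=True
    h,e=np.histogram(Z[m&(Z>20)],bins=np.arange(20,160,4));print(n,[(int(a),int(b)) for a,b in zip(e,h) if b>8])
    for lo,hi in [(132,142),(142.5,152),(66,76)]:
        mm=m&(Z>lo)&(Z<hi); mm=cv2.morphologyEx(mm.astype(np.uint8),cv2.MORPH_OPEN,np.ones((2,2)))>0
        if mm.any():
            print(lo,rect(W,mm),np.median(Z[mm]), 'x',np.nanpercentile(W[mm][:,0],[1,99]),'y',np.nanpercentile(W[mm][:,1],[1,99]))
    p=f['p'][box][:,:,::-1]; cv2.imwrite(f'pics/{n}1.png',cv2.resize(p,None,fx=5,fy=5,interpolation=cv2.INTER_CUBIC))
    # tabletop check
    if n=='top': print('table',np.nanmedian(Z[280:290,240:260]),W[245,360],W[242,405],W[155,330])
E
```

```text
top [(20, 9), (24, 15), (28, 14), (32, 36), (36, 47), (40, 33), (44, 28), (48, 18), (64, 10), (68, 286), (72, 396), (76, 68), (80, 57), (88, 10), (92, 52), (96, 14), (128, 10), (132, 131), (136, 2601), (140, 529), (144, 516), (148, 93)]
132 (array([397. , 272.8]), array([185.6,   0. ]), -76.05, 3158) nan x [387.86773787 519.35335446] y [190.2540179 345.587957 ]
142.5 (array([454. , 267.9]), array([ 85.6, 128.8]), 14.11, 659) nan x [400.14771545 508.21755026] y [198.21795291 335.20755132]
66 (array([nan, nan]), array([0., 0.]), 0.0, 684) nan x [449.63110207 553.39558223] y [178.50854513 340.69091153]
table 0.5889877107239272 [452.62375662  63.54877674   4.42874115] [459.19259711 -42.28269065  13.32984654] [634.57145561 131.04821094 163.19128586]
scene [(20, 46), (24, 36), (28, 39), (32, 41), (36, 35), (40, 28), (44, 19), (52, 14), (56, 40), (60, 45), (64, 78), (68, 456), (72, 285), (76, 152), (80, 102), (84, 51), (88, 65), (92, 217), (96, 48), (100, 60), (104, 48), (108, 36), (112, 28), (120, 37), (124, 55), (128, 84), (132, 284), (136, 2349), (140, 206), (144, 480), (148, 10)]
132 (array([229.6, 211.1]), array([585.5, 143.4]), 14.75, 2749) nan x [392.90534643 523.27013192] y [193.6980437  348.97750714]
142.5 (array([457.5, 271.8]), array([ 88.6, 123.8]), 15.3, 554) nan x [403.53510046 511.63047831] y [203.92781089 339.31752937]
66 (array([575.5, 284.3]), array([160.4, 146. ]), 13.03, 763) nan x [494.67853219 646.13803456] y [198.62071129 344.50752386]
```

View pics/top1.png

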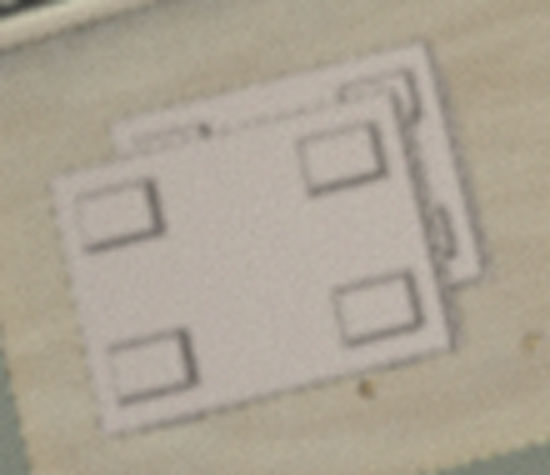

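View pics/scene1.png

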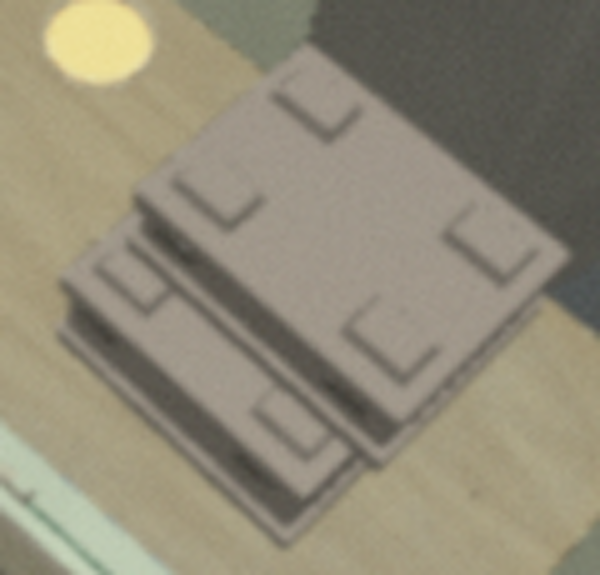

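The top crop (offset 215,190; 5x) shows the upper lid's corners at about (52,180), (390,92), (452,348) and (105,435). Lower lid corners show at (115,122), (425,42) and (488,272). In the scene crop (offset 325,170; 5x) the upper corners are (308,42), (572,255), (402,420) and (138,195), and the lower ones are (62,285) and (305,498).

```bash
cat >> h.py <<'E'
def ray(uv,K,T,z):
    uv=np.atleast_2d(np.asarray(uv,float));D=np.c_[(uv[:,0]-K[0,2])/K[0,0],-(uv[:,1]-K[1,2])/K[1,1],-np.ones(len(uv))]@T[:3,:3].T
    return T[:3,3]+D*((z-T[2,3])/D[:,2])[:,None]
E
python3 - <<'E'
from cell import env
from h import *
np.set_printoptions(precision=1,suppress=True)
def fit(model,P):
    A,B=np.array(model,float),P[:,:2];a=A-A.mean(0);b=B-B.mean(0)
    th=np.arctan2((a[:,0]*b[:,1]-a[:,1]*b[:,0]).sum(),(a*b).sum());R=np.array([[np.cos(th),-np.sin(th)],[np.sin(th),np.cos(th)]])
    t=B.mean(0)-R@A.mean(0);print('yaw %.3f'%th,'c',t,'res',np.abs(A@R.T+t-B).max())
X,Y=56,75
for n,o,up,lo,lm in [('top',(215,190),[(52,180),(390,92),(452,348),(105,435)],[(115,122),(425,42),(488,272)],[(X,Y),(X,-Y),(-X,-Y)]),
  ('scene',(325,170),[(402,420),(138,195),(308,42),(572,255)],[(305,498),(62,285)],[(X,Y),(X,-Y)])]:
    c=env.get_calibration(n);K,T=c['intrinsics'],c['cam_to_world']
    f=lambda q,z:ray(np.array(q)/5+o,K,T,z)
    print(n);fit([(X,Y),(X,-Y),(-X,-Y),(-X,Y)],f(up,138));fit(lm,f(lo,72))
E
```

```text
top
yaw 0.244 c [456.1 267.7] res 2.2412105109710296
yaw 0.258 c [486.1 258.7] res 2.301817506639509
scene
yaw 0.253 c [457.8 271.7] res 3.4521217197626015
yaw 0.277 c [488.4 263.7] res 3.042107989466956
```

```bash
python3 - <<'E'
from cell import env
from h import *
f=np.load('top0.npz');c=env.get_calibration('top');W=cloud(f['d'],c['intrinsics'],c['cam_to_world']).reshape(-1,3)
W=W[np.isfinite(W).all(1)];W=W[(W[:,0]>250)]
for y in range(-600,500,75):
    s=W[(W[:,1]>=y)&(W[:,1]<y+75)]
    print(y,[(h,round(float(s[s[:,2]>h][:,0].min()))) for h in (30,100,180,250) if (s[:,2]>h).any()])
E
```

```text
-600 [(30, 857)]
-525 [(30, 963)]
-450 [(30, 712), (100, 963)]
-375 [(30, 559), (100, 573), (180, 884)]
-300 [(30, 560), (100, 573), (180, 846)]
-225 [(30, 287), (100, 287), (180, 287), (250, 287)]
-150 [(30, 271), (100, 271), (180, 271), (250, 271)]
-75 [(30, 255), (100, 255), (180, 255), (250, 255)]
0 [(30, 250), (100, 250), (180, 250), (250, 250)]
75 [(30, 583), (100, 606), (180, 650), (250, 672)]
150 [(30, 411), (100, 411), (180, 700), (250, 700)]
225 [(30, 392), (100, 392), (180, 675), (250, 675)]
300 [(30, 386), (100, 386), (180, 654), (250, 654)]
375 [(30, 558), (100, 631), (180, 631), (250, 631)]
450 [(30, 618), (100, 642), (180, 642), (250, 642)]
```

```bash
python3 - <<'E'
from cell import env
from h import *
f=np.load('top0.npz');c=env.get_calibration('top');W=cloud(f['d'],c['intrinsics'],c['cam_to_world']).copy()
W[300:]=np.nan;W=W.reshape(-1,3)
W=W[np.isfinite(W).all(1)];W=W[(W[:,0]>350)]
for y in range(-375,150,50):
    s=W[(W[:,1]>=y)&(W[:,1]<y+50)]
    print(y,[(h,round(float(s[s[:,2]>h][:,0].min()))) for h in (30,100,180,250,330) if (s[:,2]>h).any()])
E
```

```text
-375 [(30, 626), (100, 793), (180, 896)]
-325 [(30, 559), (100, 573), (180, 870)]
-275 [(30, 593), (100, 748), (180, 846)]
-225 [(30, 858), (100, 858), (180, 858), (250, 858)]
-175 [(30, 541), (100, 541), (180, 541), (250, 541), (330, 541)]
-125 [(30, 494), (100, 494), (180, 494), (250, 494), (330, 494)]
-75 [(30, 484), (100, 484), (180, 484), (250, 484), (330, 484)]
-25 [(30, 498), (100, 498), (180, 498), (250, 517), (330, 517)]
25 [(30, 527), (100, 546), (180, 546), (250, 562), (330, 562)]
75 [(30, 583), (100, 609), (180, 650), (250, 672), (330, 752)]
125 [(30, 606), (100, 606), (180, 739), (250, 739), (330, 739)]
```

```bash
python3 - <<'E'
from cell import env
from h import *
f=np.load('top0.npz');c=env.get_calibration('top');W=cloud(f['d'],c['intrinsics'],c['cam_to_world']).copy()
W[300:]=np.nan;W=W.reshape(-1,3)
W=W[np.isfinite(W).all(1)];W=W[(W[:,0]>450)]
for y in range(-175,100,25):
    s=W[(W[:,1]>=y)&(W[:,1]<y+25)]
    print(y,[(x,round(float(s[(s[:,0]>=x)&(s[:,0]<x+25)][:,2].max()))) for x in range(450,650,25) if ((s[:,0]>=x)&(s[:,0]<x+25)).any()])
E
```

```text
-175 [(450, 5), (475, 5), (500, 5), (525, 5), (550, 469), (575, 465)]
-150 [(450, 4), (475, 4), (500, 4), (525, 462), (550, 475), (575, 470), (600, 446)]
-125 [(450, 14), (475, 5), (500, 3), (525, 466), (550, 470), (575, 465), (600, 448), (625, 435)]
-100 [(450, 17), (475, 445), (500, 466), (525, 435), (550, 467), (575, 467), (600, 437), (625, 437)]
-75 [(450, 16), (475, 470), (500, 475), (525, 465), (550, 468), (575, 468), (600, 440), (625, 432)]
-50 [(450, 16), (475, 471), (500, 473), (525, 462), (550, 459), (575, 455), (600, 435), (625, 420)]
-25 [(450, 16), (475, 236), (500, 443), (525, 446), (550, 439), (575, 437), (600, 433), (625, 414)]
0 [(450, 14), (475, 4), (500, 237), (525, 425), (550, 434), (575, 432), (600, 420), (625, 407)]
25 [(450, 15), (475, 4), (500, 6), (525, 237), (550, 406), (575, 412), (600, 412), (625, 356)]
50 [(450, 9), (475, 15), (500, 4), (525, 43), (550, 59), (575, 251), (600, 245), (625, 350)]
75 [(450, 16), (475, 13), (500, 5), (525, 4), (550, 5), (575, 84), (600, 157), (625, 181)]
```

Request:
carry_out([
  [0.0333,-0.0453,-0.015,1.8,1],
  [0.0665,-0.0906,-0.03,3.6,1],
  [0.0998,-0.1359,-0.045,5.4,1],
  [0.133,-0.1812,-0.06,7.2,1],
  [0.1663,-0.2265,-0.075,9,1],
  [0.1996,-0.2717,-0.09,10.8,1],
  [0.2328,-0.317,-0.105,12.6,1],
  [0.2661,-0.3623,-0.12,14.4,1],
  [0.2993,-0.4076,-0.135,16.2,1],
  [0.3326,-0.4529,-0.15,18,1],
  [0.3606,-0.4926,-0.13,15.9,1],
  [0.3887,-0.5323,-0.11,13.7,1],
  [0.4167,-0.572,-0.09,11.6,1],
  [0.4448,-0.6117,-0.065,9.4,1],
  [0.4728,-0.6514,-0.045,7.3,1],
  [0.5008,-0.691,-0.02,5.2,1],
  [0.529,-0.7306,0,3,1],
  [0.529,-0.7306,0,3,1],
  [0.529,-0.7306,0,3,1],
])

```text
t: 2.48
eef_pos: [469.6, 264.9, 404.6]
tcp_rot: [3.141, 0.001, 0.265]
ft_force: [-1.1, -0.8, -0.6]
opening: 0.998
grip_force: 0.0
```

```bash
cat >> h.py <<'E'
from scipy.spatial.transform import Rotation as Ro
def wrist(env,name):
    s=env.state();c=env.get_calibration('wrist');T=np.eye(4);T[:3,:3]=Ro.from_euler('xyz',s['tcp_rot']).as_matrix();T[:3,3]=s['eef_pos']
    p,d=env.read_camera('wrist');cv2.imwrite(f'pics/{name}.png',p[:,:,::-1]);T=T@c['T_tool_cam'];np.savez(name+'.npz',p=p,d=d,T=T,K=c['intrinsics']);return p,d,T,c['intrinsics']
E
python3 - <<'E'
from cell import env
from h import *
wrist(env,'w1')
E
```

```text
(no output)
```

View pics/w1.png

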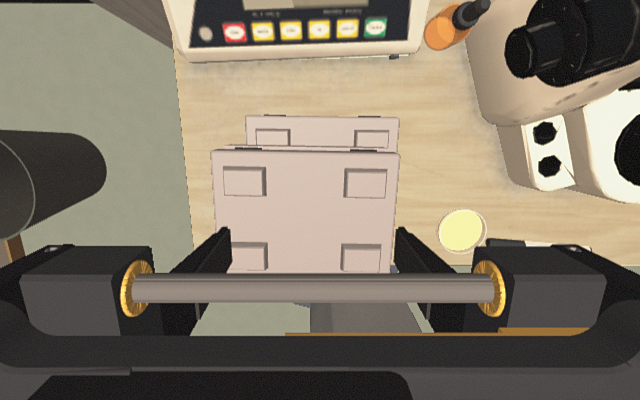

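The wrist view (up = +x) shows the upper lid's rear corners at (211,150) and (399,152). The lower lid's rear corners are at (246,115) and (398,117). The gripper hides the fronts.

```bash
cat >> h.py <<'E'
def edge(W,m,K,T,z,side,lo,hi):
    """boundary pixels of mask m on a side ('rear' top / 'L' / 'R'), cast on plane z, robust line: returns point, direction angle"""
    q=[]
    for i in range(lo,hi):
        k=np.flatnonzero(m[:,i] if side=='rear' else m[i])
        if len(k): q.append((i,k[0]-.5) if side=='rear' else ((k[0]-.5,i) if side=='L' else (k[-1]+.5,i)))
    P=ray(q,K,T,z)[:,:2]
    vx,vy,x0,y0=cv2.fitLine(P.astype(np.float32),cv2.DIST_HUBER,0,.01,.01).ravel()
    return np.array([x0,y0]),np.arctan2(vy,vx)
def pose(rear,L,R,X=56,Y=75):
    """yaw from rear edge (dir -y), centre from rear, left, right edges"""
    y=rear[1]-np.pi/2; y=(y+np.pi/2)%np.pi-np.pi/2
    ex=np.array([np.cos(y),np.sin(y)]);ey=np.array([-ex[1],ex[0]])
    xr=rear[0]@ex-X; yl=L[0]@ey if L else None; yr=R[0]@ey if R else None
    yc=(yl+yr)/2 if (L and R) else (yl-Y if L else yr+Y)
    sz=(yl-yr) if (L and R) else None
    return ex*xr+ey*yc,y,sz
E
python3 - <<'E'
from h import *
f=np.load('w1.npz');d,T,K=f['d'],f['T'],f['K'];W=cloud(d,K,T);Z=W[...,2]
box=np.zeros(Z.shape,bool);box[100:230,180:420]=True
h,e=np.histogram(Z[box&(Z>40)],bins=np.arange(40,160,4));print([(int(a),int(b)) for a,b in zip(e,h) if b>15])
mu=box&(Z>128)
ml=box&(Z>60)&(Z<76)
wr=lambda a:(a+np.pi/2)%np.pi-np.pi/2
r=edge(W,mu,K,T,138,'rear',218,394);L=edge(W,mu,K,T,138,'L',156,225);R=edge(W,mu,K,T,138,'R',158,225)
print('edge yaw',wr(r[1]-np.pi/2),wr(L[1]),wr(R[1]));pu=pose(r,L,R);print('upper',pu)
r=edge(W,ml,K,T,72,'rear',250,395);L=edge(W,ml,K,T,72,'L',119,140);R=edge(W,ml,K,T,72,'R',121,146)
print('edge yaw',wr(r[1]-np.pi/2),wr(L[1]),wr(R[1]));pl=pose(r,L,R);print('lower',pl,'L only',pose(r,L,None),'R only',pose(r,None,R))
D=pu[0]-pl[0];y=pl[1];print('upper in lower',D@[np.cos(y),np.sin(y)],D@[-np.sin(y),np.cos(y)],pu[1]-pl[1])
E
```

```text
[(52, 35), (68, 2002), (72, 1501), (76, 619), (80, 433), (84, 63), (88, 76), (92, 495), (120, 87), (124, 82), (128, 98), (132, 222), (136, 11783), (140, 280), (144, 2089)]
edge yaw 0.24935555 0.24680388 0.24694788
upper (array([458.562 , 268.9995], dtype=float32), np.float32(0.24935555), np.float32(148.46452))
edge yaw 0.25411773 0.20943332 0.26750624
lower (array([487.59167, 260.77917], dtype=float32), np.float32(0.25411773), np.float32(148.68298)) L only (array([487.7572, 260.1418], dtype=float32), np.float32(0.25411773), None) R only (array([487.42612, 261.41653], dtype=float32), np.float32(0.25411773), None)
upper in lower -26.030867 15.254158 -0.0047621727
```

Request:
carry_out([
  [-0.001,-0.012,0,-10,0.6],
  [-0.002,-0.024,0,-20,0.6],
  [-0.003,-0.036,0,-30,0.6],
  [-0.004,-0.048,0,-40,0.6],
  [-0.005,-0.06,0,-50,0.6],
  [-0.006,-0.072,0,-60,0.6],
  [-0.007,-0.084,0,-70,0.6],
  [-0.008,-0.096,0,-80,0.6],
  [-0.0084,-0.1068,0,-89.4,0.6],
  [-0.0084,-0.1068,0.04,-89.4,0.6],
  [-0.0084,-0.1068,0.08,-89.4,0.6],
  [-0.0084,-0.1068,0.115,-89.4,0.6],
  [-0.0084,-0.1068,0.1306,-89.4,0.6],
  [-0.0084,-0.1068,0.1306,-89.4,0.6],
])

```text
t: 4.28
eef_pos: [434.1, 365.5, 274.3]
tcp_rot: [-3.141, 0.0, 1.824]
ft_force: [0.8, 0.3, -0.1]
opening: 0.599
grip_force: 0.0
```

Request:
carry_out([
  [-0.004,0,0,0,0.6],
  [-0.008,0,0,0,0.6],
  [-0.011,0,0,0,0.6],
  [-0.013,0,0,0,0.6],
  [-0.015,0,0,0,0.6],
  [-0.017,0,0,0,0.6],
  [-0.019,0,0,0,0.6],
  [-0.021,0,0,0,0.6],
  [-0.023,0,0,0,0.6],
  [-0.025,0,0,0,0.6],
  [-0.027,0,0,0,0.6],
  [-0.029,0,0,0,0.6],
  [-0.029,0,0,0,0.6],
])

```text
t: 5.9
eef_pos: [441.1, 338.2, 274.4]
tcp_rot: [3.141, -0.001, 1.825]
ft_force: [0.2, 3.7, 2.6]
opening: 0.6
grip_force: 2.2
```

Request:
carry_out([
  [0.01,0,0,0,0.6],
  [0.02,0,0,0,0.6],
  [0.02,0,-0.04,0,0.6],
  [0.02,0,-0.08,10,0.8],
  [0.01,0,-0.12,20,1],
  [0,0,-0.13,30,1],
  [-0.015,0,-0.13,40,1],
  [-0.03,0,-0.13,50,1],
  [-0.045,0,-0.13,60,1],
  [-0.06,0,-0.13,70,1],
  [-0.07,0.005,-0.13,80,1],
  [-0.081,0.009,-0.13,90,1],
  [-0.081,0.009,-0.13,90,1],
  [-0.081,0.009,-0.13,90,1],
])

```text
t: 7.65
eef_pos: [469.9, 262.3, 404.0]
tcp_rot: [3.141, 0.0, 0.258]
ft_force: [0.1, 0.3, 0.1]
opening: 0.999
grip_force: 0.0
```

```bash
cat > m.py <<'E'
import sys
from cell import env
from h import *
np.set_printoptions(precision=1,suppress=True)
def meas(name,zu=138,rows=None):
    d,T,K=wrist(env,name)[1:];W=cloud(d,K,T);Z=W[...,2]
    box=np.zeros(Z.shape,bool);box[90:230,180:440]=True;wr=lambda a:(a+np.pi/2)%np.pi-np.pi/2
    out=[]
    for m,z in ((box&(Z>zu-10),zu),(box&(Z>60)&(Z<76),72)):
        m=cv2.morphologyEx(m.astype(np.uint8),cv2.MORPH_OPEN,np.ones((3,3)))>0
        v=np.flatnonzero(m.sum(1)>60);u=np.flatnonzero(m.sum(0)>8)
        if len(v)<8: print('too few rows',z,len(v));continue
        hi=min(v[0]+70,v[-1]-2)
        r=edge(W,m,K,T,z,'rear',u[0]+6,u[-1]-6);L=edge(W,m,K,T,z,'L',v[0]+4,hi);R=edge(W,m,K,T,z,'R',v[0]+4,hi)
        p=pose(r,L,R);out.append(p);print(z,p[0],'yaw %.3f'%p[1],'w %.1f'%p[2],'L/R yaw %.3f %.3f'%(wr(L[1]),wr(R[1])),v[[0,-1]],u[[0,-1]])
    if len(out)==2:
        D=out[0][0]-out[1][0];y=out[1][1];print('upper in lower %.1f %.1f %.3f'%(D@[np.cos(y),np.sin(y)],D@[-np.sin(y),np.cos(y)],out[0][1]-y))
if __name__=='__main__': s=env.state();print(s['t'],s['eef_pos'],s['tcp_rot']);meas(sys.argv[1],float(sys.argv[2]))
E
python3 m.py w2 138
```

```text
7.65 [469.9 262.3 404. ] [3.1 0.  0.3]
138.0 [462.9 254.6] yaw 0.258 w 148.4 L/R yaw 0.253 0.248 [150 229] [226 414]
72 [487.4 261. ] yaw 0.248 w 148.9 L/R yaw 0.267 0.226 [116 144] [242 395]
upper in lower -25.3 -0.2 0.009
```

Request:
carry_out([
  [-0.04,0.002,0,0.2,1],
  [-0.08,0.005,0,0.2,1],
  [-0.0897,0.0053,0.03,0.2,1],
  [-0.0897,0.0053,0.08,0.2,1],
  [-0.0897,0.0053,0.115,0.2,1],
  [-0.0897,0.0053,0.13,0.2,1],
  [-0.0897,0.0053,0.13,0.2,1],
])

```text
t: 8.57
eef_pos: [384.4, 234.5, 273.3]
tcp_rot: [3.141, 0.002, 0.253]
ft_force: [0.5, -0.4, 0.9]
opening: 0.999
grip_force: 0.0
```

Request:
carry_out([
  [0.005,0,0,0,1],
  [0.009,0,0,0,1],
  [0.012,0,0,0,1],
  [0.014,0,0,0,1],
  [0.016,0,0,0,1],
  [0.018,0,0,0,1],
  [0.02,0,0,0,1],
  [0.022,0,0,0,1],
  [0.024,0,0,0,1],
  [0.026,0,0,0,1],
  [0.028,0,0,0,1],
  [0.03,0,0,0,1],
  [0.032,0,0,0,1],
  [0.034,0,0,0,1],
  [0.035,0,0,0,1],
])

```text
t: 10.45
eef_pos: [418.0, 242.7, 274.1]
tcp_rot: [3.141, 0.002, 0.251]
ft_force: [-0.9, 0.4, 0.2]
opening: 1.002
grip_force: 0.0
```

```bash
python3 - <<'E'
from cell import env
from h import *
s=env.state();print(s['eef_pos'],s['ft_force'])
wrist(env,'w3')
E
```

```text
[418.01511044 242.65024245 274.12028145] [-0.94344971  0.40431706  0.17860083]
```

View pics/w3.png

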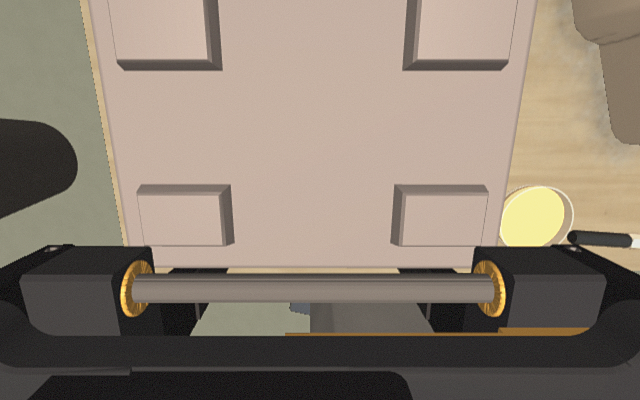

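The upper lid fills the view with its four lugs, and its front edge is at row 266 next to the fingers. I'll read the lid height from depth to see if it has dropped.

```bash
python3 - <<'E'
from h import *
f=np.load('w3.npz');W=cloud(f['d'],f['K'],f['T'])
for v,u in [(90,150),(90,310),(90,470),(160,310),(225,310),(230,125),(235,495),(20,310)]: print(v,u,np.nanmedian(W[v-4:v+5,u-4:u+5],axis=(0,1)).round(1))
K,T=f['K'],f['T']
print(ray([(310,266)],K,T,138),ray([(310,266)],K,T,130))
E
```

```text
90 150 [482.2 318.4 137. ]
90 310 [496.1 264.  137.4]
90 470 [510.  209.6 137.5]
160 310 [472.2 257.9 137.1]
225 310 [447.4 251.6 137.2]
230 125 [359.8 392.5   1.1]
235 495 [461.5 179.7 137.4]
20 310 [517.6 269.4 137.3]
[[430.72165914 247.37874849 138.        ]] [[426.77495394 246.42410532 130.        ]]
```

Request:
carry_out([
  [0.001,0,0,0,1],
  [0.002,0,0,0,1],
  [0.002,0,0,0,1],
])

```text
t: 10.88
eef_pos: [420.4, 243.3, 274.1]
tcp_rot: [3.141, 0.0, 0.251]
ft_force: [-1.2, -0.9, 1.5]
opening: 0.997
grip_force: 0.9
```

```bash
cat > z.py <<'E'
import sys
from cell import env
from h import *
_,d,T,K=wrist(env,sys.argv[1]);W=cloud(d,K,T)
print([float(np.nanmedian(W[v-4:v+5,u-4:u+5,2]).round(1)) for v,u in [(90,150),(90,310),(90,470),(160,310),(225,310),(20,310)]])
m=cv2.morphologyEx((W[...,2]>115).astype(np.uint8),cv2.MORPH_OPEN,np.ones((3,3)))
for z in (130,138):
  r=[ray([(np.median([np.flatnonzero(m[v,:l[1]])[0]-.5 if l[0]=='L' else 0 for v in (vv,)]),vv)],K,T,z)[0] for l in [('L',320)] for vv in (120,)]
  q=[ray([(np.flatnonzero(m[vv,320:560])[-1]+320.5,vv)],K,T,z)[0] for vv in (120,)]
  print(z,'L',r[0].round(1),'R',q[0].round(1))
E
python3 z.py w4
```

```text
[129.8, 129.8, 129.9, 129.9, 129.7, 129.8]
130 L [470.7 332.7 130. ] R [507.3 189.7 130. ]
138 L [472.  328.1 138. ] R [506.2 194.4 138. ]
```

The lid reads 129.8 mm at every sample point, so the case has dropped flush. I'll back off and check.

Request:
carry_out([
  [-0.01,0,0,0,1],
  [-0.025,0,0,0,1],
  [-0.025,0,-0.05,0,1],
  [-0.025,0,-0.1,0,1],
  [0.0,0,-0.13,0,1],
  [0.04,0,-0.13,0,1],
  [0.05,0,-0.13,0,1],
  [0.05,0,-0.13,0,1],
  [0.05,0,-0.13,0,1],
])

```text
t: 12.05
eef_pos: [467.9, 255.5, 403.7]
tcp_rot: [3.141, 0.001, 0.251]
ft_force: [0.1, 0.4, 1.0]
opening: 0.999
grip_force: 0.0
```

```bash
python3 m.py w5 130; python3 - <<'E'
from cell import env
from h import *
p,d=env.read_camera('scene');cv2.imwrite('pics/s2.png',cv2.resize(p[160:290,310:460,::-1],None,fx=4,fy=4,interpolation=cv2.INTER_CUBIC))
f=np.load('w5.npz');W=cloud(f['d'],f['K'],f['T']);Z=W[...,2];m=(Z>125)&(Z<134);m[240:]=0
P=W[m];A=np.c_[P[:,:2]-P[:,:2].mean(0),np.ones(len(P))];print('plane',np.linalg.lstsq(A,P[:,2],rcond=None)[0])
E
```

```text
12.05 [467.9 255.5 403.7] [3.1 0.  0.3]
130.0 [485.4 260.2] yaw 0.251 w 148.5 L/R yaw 0.252 0.249 [114 229] [218 406]
too few rows 72 0
plane [-1.97774754e-03 -8.51415557e-04  1.29881962e+02]
```

View pics/s2.png

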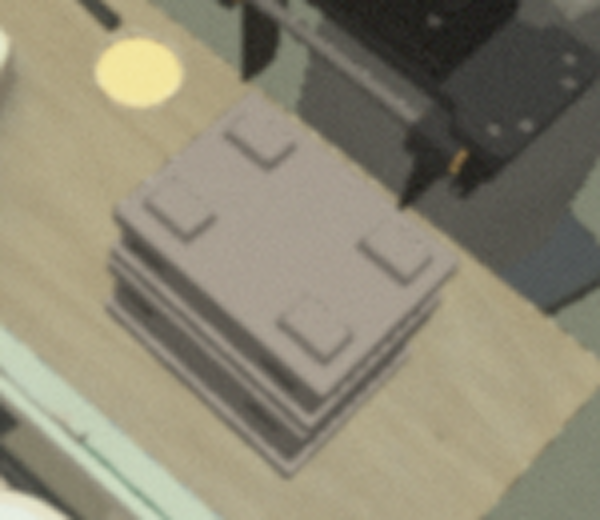

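View pics/w5.png

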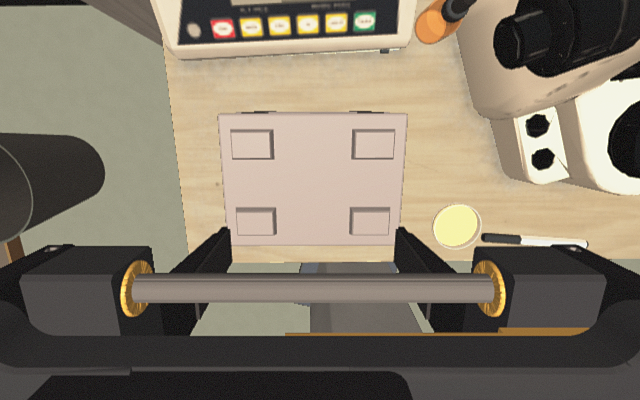

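The scene crop shows the upper case flush on the lower one, with edges aligned and a thin seam near (110,260)–(310,415). In the wrist view the lid is square at (218–406,114–245), and the dish (457,226), pen and bottle look undisturbed. The lid plane is at 129.9 mm and level to within 0.002 rad, and its centre is within 2.5 mm of the lower case's. The robot is clear, so I'm handing in.

```bash
python3 -c "
from cell import env
print(env.job_done())"
```

```text
the job is handed in; nothing more can be done
None
```

The upper case is seated flush and level over all four lugs, its lid at 129.9 mm against the expected 130; the lower case, dish, pen and bottle were not touched by the robot, and the job was handed in at about 12 s.

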